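Fit the board-holder carriage on the bench stand

ROBOT

A 6-joint arm with a two-finger parallel gripper is mounted at the origin on the work surface. World frame = base frame: x ahead of the robot, y to its left, z up, the work surface at z = 0. Lengths are in mm, angles in rad, forces in N, time in s.
With the tool pointing down it reaches from about 275 to 825 mm from the base axis. Payload 5.2 kg.
Tool frame: the origin (TCP) lies at the very end of the fingers, on their centre line; the grasp point (between the pads) lies 19 mm behind it; z points along the fingers, y is the direction in which the jaws open and shut (so a half turn about z gives the same grasp; the last joint's range is limited). The gripper opens to 93 mm and grips with 3 to 60 N. Pads are 15 mm wide; open, the fingers measure 128 mm over their backs; the gripper's body (75 mm by 188 mm) begins 65 mm behind the grasp point.
Start: joints at [-1.35, 0.259, 1.535, -0, 1.348, -0.203], TCP at [226.196, -501.339, 218.653] pointing down, gripper open.
Joint ranges: [-3.14, 3.14], [-0.91, 2.08], [0.19, 2.58], [-1.22, 4.36], [0.22, 2.71], [-3.12, 3.12]. Speed limits (rad/s): [2.57, 2.57, 3.14, 3.14, 3.14, 3.14].

INTERFACE

Orientations are given as [roll, pitch, yaw] about the fixed x, y, z axes, in that order (R = Rz(yaw) Ry(pitch) Rx(roll)).
In Python, from bench import robot gives the robot as it stands. The module is installed in compiled form; this text tells all that it offers. Calls block until the motion is done:
- robot.move_ptp(position, orientation): joint-space move of the TCP to a pose.
- robot.move_linear(position, ori=None, speed=150, f_stop=None): straight line of the TCP; ori=None keeps the orientation; speed is the mean speed in mm/s. With f_stop (N) it stops when the force on the tool has changed by that much, and returns True; else False.
- robot.move_j(angles): joint-space move.
- robot.move_gripper(opening): opening from 0.0 (shut) to 1.0 (fully open); the grip force is fixed at half the most; returns when the fingers have stopped.
- robot.sleep(seconds).
- robot.inverse_kinematics(position, orientation): joint angles nearest the present ones, or None.
- robot.get_image(name): name is "scene" or "side" or "wrist"; returns a dict with "img" (480x640x3 uint8, blue, green, red), "fovy" (degrees; the focal length in pixels is half the picture's height over the tangent of half this angle, whatever the lens; pixels are square), "cx", "cy" (the principal point, pixels), "eye" and "orientation" of the camera in the world. Camera axes: x right, y down, z forward; pixel columns grow to the right and rows downward; lengths in mm; the calibration is good to about 2 mm. A picture is of the moment at which its call begins. There is no depth.
A pose or a line that the arm cannot do raises robot.MotionError and nothing moves.
- robot.hand_in(): hands the job in, once; it reports no verdict.
Readings, each from a call of its own:
- robot.current_t(): time.
- robot.current_qpos(): joint angles.
- robot.current_joint_vel(): joint speeds.
- robot.current_joint_efforts(): joint torques, N m.
- robot.current_tcp_pos(): TCP position.
- robot.current_eef_rot(): TCP orientation.
- robot.current_contact_force(): force on the tool from outside, world axes, zero at the start.
- robot.current_ft_torque(): the same for the moment, N m.
- robot.current_gripper_width(): opening from 0.0 (shut) to 1.0 (fully open).
Only numpy, scipy, OpenCV 4.12 (cv2) and the standard library are available. Lean on these libraries where they do the work, as an engineer would, in place of code of your own. Each camera call takes 0.05 s, during which the arm holds its last target. There are 200 camera calls.

TASK

Take the red cap off the upright bar of the blue stand and leave it in the white tray. Then slide the board-holder carriage down the bar, with its arm over the long end of the base, pushing it fully home until the sprung ball clicks out into the window in its sleeve, and let go. Do not knock over or shift the bottle, jar, spool or multimeter.

Things in the scene. Friction and masses are not known exactly. Their poses are not given: they have to be found in the camera images.
- stand: Fixed stand: blue base 180 x 90 x 18 mm (x -45 to 135), white stripe on its long end; upright square steel bar 20 x 20 mm, square to the base, on a 42 mm shoulder. Full section up to 98 mm above the table, then tapers to 10 x 10 mm at 108 mm. Origin on the table on the bar's axis; z up; x towards the long end, which points roughly at the robot (yaw half a turn +-0.5 rad).
- seat (a point): Centre of the shoulder's top, on the bar's axis, 30 mm above the table: where the carriage's origin must come to rest. Axes as the stand's.
- ball_spot (a point): Outermost point of the brass detent ball (18 mm diameter) when out: 86 mm above the table, 14.5 mm from the bar's axis on the stand's -x side (short end of the base), 4.5 mm proud of the bar's face.
- detent_ball (a joint): Travel of the sprung ball into the bar, m: 0 fully out, 0.0045 flush. Spring 2.5 N when out, 5.5 N at 3 mm. The sleeve's plain bore holds it 1 to 3 mm in, and its drag stops the carriage sinking by its own weight; pushing it down takes about 4 to 12 N. It springs back to 0 when the window comes level with it.
- carriage: Loose carriage, 160 g, standing on the table: aluminium square sleeve 34 x 34 mm, 80 mm tall, 23 x 23 mm through bore; low arm (14 mm tall) along +x from its foot to an orange clamp. Its +y and -y faces are flat: grip them about 60 mm up. Origin at the centre of the sleeve's underside, z up. Home, its axes agree with the stand's. Starts with yaw half a turn +-1.5 rad.
- clamp (a point): Top centre of the carriage's orange clamp, 100 mm along +x from the sleeve's axis and 44 mm up; the clamp is 30 mm long (x), 50 mm wide. The arm is 16 mm wide.
- window (a point): Centre of the 18 mm tall window in the sleeve's -x wall, on the outer face, 17 mm from the axis and 56 mm up. The foot of the same wall is flared as a lead-in (bottom 10 mm, out to x = -19 mm).
- cap: Loose red plastic cap, 40 g: an upside-down cup, 40 mm outer diameter, 70 mm tall, 34 mm bore, 66 mm deep inside, hanging loosely over the bar and resting on its tip. Origin at the centre of its open rim, 42 mm above the table at the start; z up. It must rise 66 mm to clear the bar.
- tray: Fixed white open tray 140 x 140 mm, 25 mm tall, walls and floor 4 mm thick. Origin under its centre, on the table.
- bottle: Bystander: clear bottle with blue cap, 60 mm diameter, 170 mm tall, close behind the short end of the stand. Origin at the centre of its underside.
- spool: Bystander: green solder spool standing on its flange, 64 mm diameter, 55 mm tall, beside the stand. Origin at the centre of its underside.
- jar: Bystander: amber flux jar, 56 mm diameter, 110 mm tall, on the other side of the stand. Origin at the centre of its underside.
- multimeter: Bystander: yellow multimeter lying flat, 80 x 160 x 34 mm (long along its y). Origin at the centre of its underside.
Not all that is in view belongs to the job. Leave any turquoise look-alike of the carriage alone. Of the things shaped like the cap, the red one is meant.

How it is judged (in metres and radians):
On the way, in this order (a step that is already met when the one before it is completed fails the run):
1. the red cap is off the bar and lies released in the tray (x of cap in the frame of tray between -0.06 and 0.06 m and y of cap in the frame of tray between -0.06 and 0.06 m and z of cap in the frame of tray below 0.05 m and linear speed of cap below 0.02 m/s and contact force between cap and the fingers below 0.1 N), for 0.2 s.
2. the carriage's sleeve is on the bar, arm over the long end, and has pressed the ball in (horizontal distance between carriage and seat below 0.006 m and x of clamp in the frame of stand above 0.085 m and value of joint detent_ball above 0.0008 m), for 0.04 s.
At the end, for the whole second after the job is handed in: The carriage sits on the shoulder (origin within 3 mm in height and 6 mm sideways of the seat), upright within 0.12 rad, its clamp over the long end of the base, the ball sprung out into the window (pressed in less than 1 mm); the cap lies in the tray; both released and at rest (all of step 1 and horizontal distance between carriage and seat below 0.006 m and angle between the z axis of carriage and the z axis of stand, either way round below 0.12 rad and x of clamp in the frame of stand above 0.085 m and z of carriage in the frame of seat between -0.003 and 0.003 m and value of joint detent_ball below 0.001 m and linear speed of carriage below 0.02 m/s and contact force between carriage and the fingers below 0.1 N); the robot touches nothing.
It fails at once if the bottle is shifted by more than 30 mm or tipped by more than 0.35 rad (distance of bottle from where it was at the start of the episode above 0.03 m or angle between bottle's own z axis and vertical above 0.35 rad).
It fails at once if the spool is shifted by more than 30 mm or tipped by more than 0.35 rad (distance of spool from where it was at the start of the episode above 0.03 m or angle between spool's own z axis and vertical above 0.35 rad).
It fails at once if the jar is shifted by more than 30 mm or tipped by more than 0.35 rad (distance of jar from where it was at the start of the episode above 0.03 m or angle between jar's own z axis and vertical above 0.35 rad).
It fails at once if the multimeter is shifted by more than 30 mm or tipped by more than 0.35 rad (distance of multimeter from where it was at the start of the episode above 0.03 m or angle between multimeter's own z axis and vertical above 0.35 rad).
It also fails if it takes over 64 s, if anything falls off the work surface, if the arm or the gripper's body presses on something with over 40 N, if the wrist force passes 120 N, or if a joint passes its speed limit or range.

## Working session

There is one attempt and no reset: what is moved stays moved. The work goes in short steps, each a Python script; the robot and the scene stay as the last script left them, time stands still between calls to the robot, and variables do not carry over. Pictures are saved under pics/ and viewed, about 8 in all and at most 12, crops included, and the job is handed in when it is done.

```bash
mkdir -p pics; ls; cat > h.py <<'E'
import numpy as np, cv2, json
from scipy.spatial.transform import Rotation as R
from bench import robot
def snap(name,fn):
    d=robot.get_image(name); cv2.imwrite(f'pics/{fn}.png',d['img'])
    c={k:(np.array(d[k]).tolist()) for k in d if k!='img'}
    json.dump(c,open(f'pics/{fn}.json','w')); return d
def cam(fn): 
    c=json.load(open(f'pics/{fn}.json')); o=np.array(c['orientation'])
    M=R.from_euler('xyz',o).as_matrix() if o.shape==(3,) else o
    return c,M,240/np.tan(np.radians(c['fovy'])/2)
def ray(fn,u,v):
    c,M,f=cam(fn); d=M@np.array([(u-c['cx'])/f,(v-c['cy'])/f,1]); return np.array(c['eye']),d
def onz(fn,u,v,z):
    e,d=ray(fn,u,v); return e+d*(z-e[2])/d[2]
def proj(fn,p):
    c,M,f=cam(fn); q=(np.atleast_2d(p)-np.array(c['eye']))@M
    return np.c_[q[:,0]/q[:,2]*f+c['cx'],q[:,1]/q[:,2]*f+c['cy']]
def tri(*obs):
    A=np.zeros((3,3));b=np.zeros(3)
    for o in obs:
        e,d=ray(*o);d/=np.linalg.norm(d);P=np.eye(3)-np.outer(d,d);A+=P;b+=P@e
    return np.linalg.solve(A,b)
E
python3 - <<'E'
from h import *
for n in('scene','side','wrist'):
    d=snap(n,n+'0'); print(n,{k:d[k] for k in d if k!='img'})
print(robot.current_t(),robot.current_tcp_pos(),robot.current_eef_rot())
E
```

```text
pics
scene {'fovy': 42.676185437580564, 'cx': 327.49252601242034, 'cy': 239.25361296695263, 'eye': array([ 1129.00333505, -1057.10840738,  1138.55295562]), 'orientation': array([-2.31412143, -0.0106146 ,  0.56241331])}
side {'fovy': 54.58704406018478, 'cx': 317.86524004313515, 'cy': 238.66521581832134, 'eye': array([  9.87351232, 604.98719039, 595.11280687]), 'orientation': array([-2.09376099, -0.00921573, -2.47982641])}
wrist {'fovy': 64.8518146349774, 'cx': 314.3159809292047, 'cy': 242.29963374572716, 'eye': array([ 293.48627741, -471.06271716,  384.66805751]), 'orientation': array([ 2.87358877e+00,  1.62951785e-03, -1.14604597e+00])}
0.15 [ 226.09972629 -500.9325668   218.0420995 ] [-3.14025773e+00 -2.58748924e-04  4.23793999e-01]
```

View pics/scene0.png

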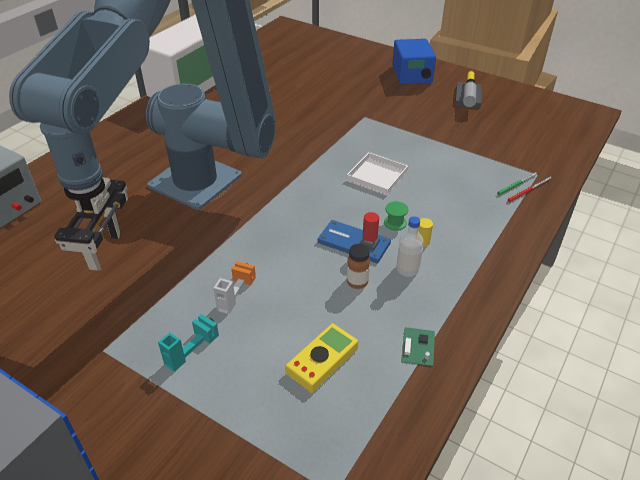

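View pics/side0.png

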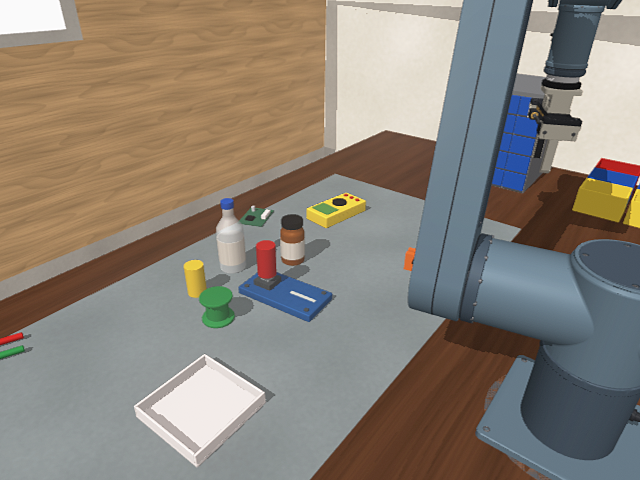

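The scene view shows the aluminium carriage at (224,294) with its orange clamp at (243,272). The turquoise look-alike is at (172,352)–(205,327). The red cap on the stand is at (371,228), and a yellow cap-shaped thing at (425,232). The tray is at (377,172), jar (358,266), bottle (410,250), spool (397,215) and multimeter (321,356). I choose the red cap and the aluminium and orange carriage, and check them in a close crop.

```bash
python3 - <<'E'
import cv2
a=cv2.imread('pics/scene0.png')
cv2.imwrite('pics/c1.png',cv2.resize(a[140:325,195:455],None,fx=3,fy=3,interpolation=cv2.INTER_CUBIC))
b=cv2.imread('pics/side0.png')
cv2.imwrite('pics/c2.png',cv2.resize(b[190:470,130:340],None,fx=2.1,fy=2.1,interpolation=cv2.INTER_CUBIC))
E
```

```text
(no output)
```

View pics/c1.png

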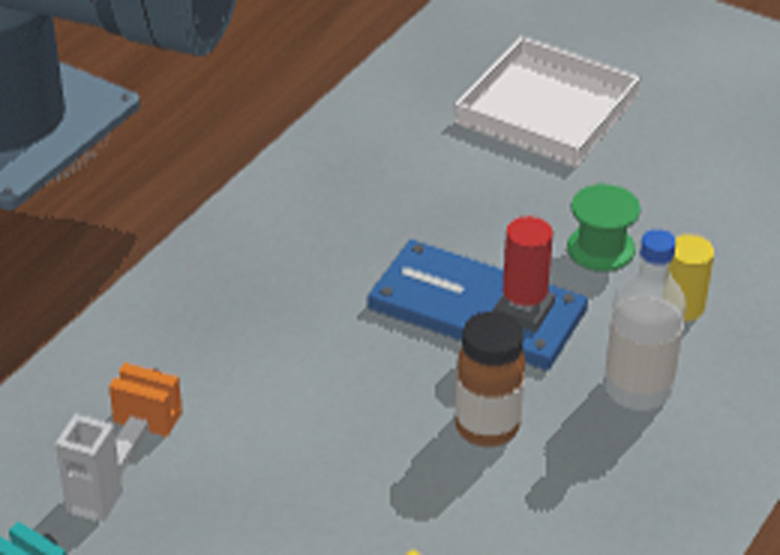

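View pics/c2.png

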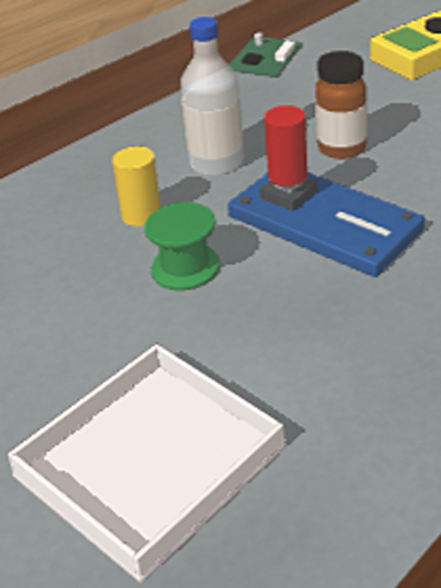

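```bash
cat >> h.py <<'E'
S=lambda u,v:(195+u/3,140+v/3)
D=lambda u,v:(130+u/2.1,190+v/2.1)
E
python3 - <<'E'
from h import *
from scipy.optimize import least_squares
obs=[('scene0',S(412,240)),('scene0',S(369,296)),('scene0',S(587,299)),('scene0',S(545,360)),('side0',D(229,206)),('side0',D(425,216)),('side0',D(377,264))]
for o in obs: print(o[0],onz(o[0],*o[1],18).round(1))
print('cap',tri(('scene0',*S(529,230)),('side0',*D(286,116))),onz('scene0',*S(529,230),112),onz('side0',*D(286,116),112))
print('sleeve',onz('scene0',*S(85,436),80),'clamp',onz('scene0',*S(146,386),44))
for n,o in(('tray s',[('scene0',S(*p)) for p in((521,38),(638,76),(579,153),(457,105))]),('tray d',[('side0',D(*p)) for p in ((157,346),(284,426),(138,558),(11,457))])):
    q=np.array([onz(a,*b,25) for a,b in o]); print(n,q.round(0)[:,:2].tolist(),q.mean(0))
print('jar',onz('scene0',*S(492,334),110),onz('side0',*D(341,68),110))
print('bottle',onz('scene0',*S(658,240),170),onz('side0',*D(204,24),170))
print('spool',onz('scene0',*S(605,207),55),onz('side0',*D(180,224),55))
print('yellow',onz('scene0',*S(692,248),70),onz('side0',*D(134,158),70))
E
```

```text
scene0 [458.   55.1  18. ]
scene0 [466.2 -31.4  18. ]
scene0 [633.   71.7  18. ]
scene0 [639.1 -17.4  18. ]
side0 [622.1  78.7  18. ]
side0 [459.6 -29.9  18. ]
side0 [450.5  56.8  18. ]
cap [589.82938773  27.12117061 110.89815292] [591.67307109  27.53452123 112.        ] [586.52630673  27.80528885 112.        ]
sleeve [ 404.24287243 -344.94145497   80.        ] clamp [ 385.90682002 -249.01234611   44.        ]
tray s [[386.0, 388.0], [521.0, 394.0], [531.0, 247.0], [390.0, 250.0]] [457.08268298 319.69985219  25.        ]
tray d [[520.0, 256.0], [382.0, 252.0], [381.0, 389.0], [515.0, 393.0]] [449.53366503 322.48604707  25.        ]
jar [628.76468582 -99.75688879 110.        ] [612.0595273  -83.26330913 110.        ]
bottle [715.45658411  11.99767591 170.        ] [706.48945389  16.75195528 170.        ]
spool [604.65113344 154.28661396  55.        ] [597.36008506 159.40225666  55.        ]
yellow [702.90245594 128.99859615  70.        ] [696.77085878 128.64674246  70.        ]
```

```bash
python3 - <<'E'
from h import *
robot.move_ptp([404,-345,230],[np.pi,0,1.76]); snap('wrist','w1'); print(robot.current_t(),robot.current_qpos())
robot.move_ptp([560,27,250],[np.pi,0,3.236]); snap('wrist','w2'); print(robot.current_t(),robot.current_qpos(),robot.current_tcp_pos())
E
```

```text
1.1417 [-9.18381972e-01  2.17661237e-01  1.56090686e+00 -5.08704406e-04
  1.36303418e+00 -1.10478804e+00]
2.6917 [-1.52989475e-01  2.59276452e-01  1.45748763e+00 -4.10017281e-04
  1.42498767e+00 -1.81559662e+00] [560.01003037  25.60847343 249.87415834]
```

View pics/w1.png

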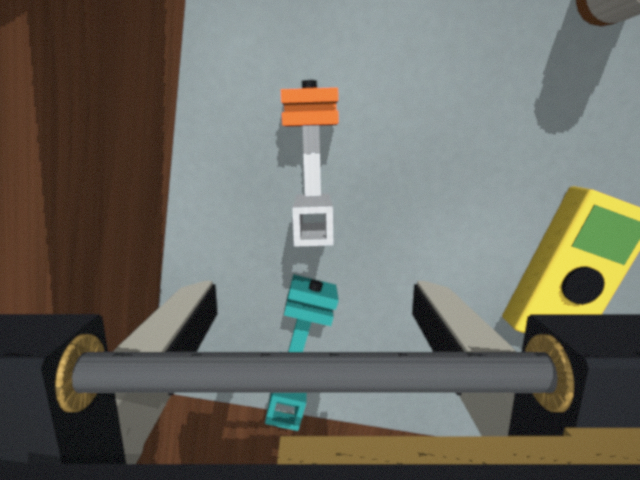

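View pics/w2.png

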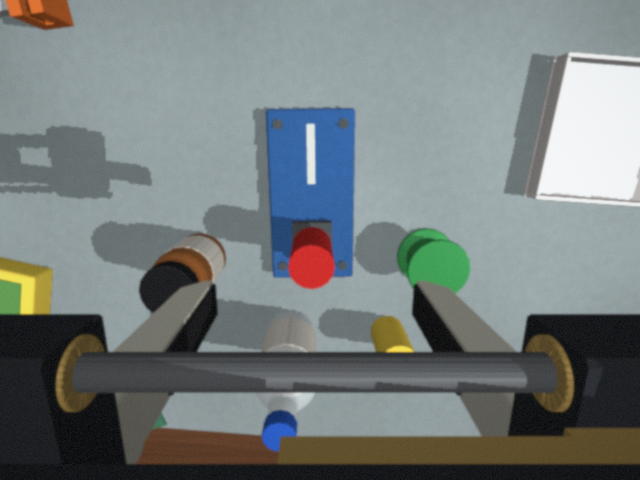

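The wrist views show what I need. In w1 the sleeve top square is centred at (313,226) and the clamp at (310,107), with the turquoise look-alike below at (312,300). In w2 the base corners are (266,109), (354,109), (352,277) and (275,277), and the cap top is at about (313,266).

```bash
python3 - <<'E'
from h import *
from scipy.optimize import least_squares
w2=cv2.imread('pics/w2.png').astype(int); b,g,r=w2[...,0],w2[...,1],w2[...,2]
red=((r>120)&(r>2.2*g)&(r>2.2*b)).astype(np.uint8); red[340:]=0; red[:200]=0;red[:,:250]=0;red[:,370:]=0
ys,xs=np.nonzero(red); print('red',xs.min(),xs.max(),ys.min(),ys.max())
L=[(135,-45),(135,45),(-45,-45),(-45,45)]
def rot(x,y,a,p): return np.array([x+p[0]*np.cos(a)-p[1]*np.sin(a),y+p[0]*np.sin(a)+p[1]*np.cos(a)])
def pts(P,z,s): return np.array([[*rot(*s,p),z] for p in P])
# stand corners: yaw pi -> local (135,-45) = world (-x,+y)
fits={'w2':[(354,109),(266,109),(352,277),(275,277)],'scene0':[S(412,240),S(369,296),S(587,299),S(545,360)],'side0':[D(377,264),D(425,216),D(229,206),None]}
def res(s,keys):
    o=[]
    for k in keys:
        q=proj(k,pts(L,18,s))
        for a,c in zip(q,fits[k]):
            if c is not None:o+=list(a-np.array(c))
    return o
for keys in(['w2'],['scene0'],['side0'],['w2','scene0','side0']):
    s=least_squares(res,[590,27,3.236],args=(keys,)); print(keys,s.x,np.round(s.fun,1))
# carriage
T=[(17,17),(17,-17),(-17,-17),(-17,17)];C=[(115,25),(115,-25),(85,-25),(85,25)]
so=[(292,208),(332,207),(334,245),(295,246)];co=[(281,88),(338,87),(339,125),(283,126)]
f=lambda s:np.r_[(proj('w1',pts(T,80,s))-so).ravel(),(proj('w1',pts(C,44,s))-co).ravel()]
s=least_squares(f,[404,-345,1.76]);print('carr',s.x,s.fun.round(1))
f2=lambda s:f(s)[:8]
s=least_squares(f2,[404,-345,1.76]);print('sleeve only',s.x,s.fun.round(1))
print('cap',onz('w2',313,266,112))
for n,u,v,z in(('jar',167,288,110),('spool',438,266,55),('bot',280,427,170)):print(n,onz('w2',u,v,z))
E
```

```text
red 289 333 235 287
['w2'] [592.69576753  26.56818828   3.24991376] [ 1.4 -1.4 -0.8  0.   1.3  0.4 -1.9  1.5]
['scene0'] [593.65006152  23.28913846   3.22003903] [-0.3 -0.8 -1.3 -0.3  0.6  0.3  0.9  0.6]
['side0'] [587.59345646  28.15472003   3.25224448] [ 0.5  0.7  0.9 -0.1 -1.4 -1.1]
['w2', 'scene0', 'side0'] [592.24353584  26.28625729   3.24828685] [ 1.4 -1.8 -0.9 -0.5  1.   0.1 -2.2  1.1 -1.2 -0.9 -1.4 -0.2  0.4 -1.
  1.6 -0.5 -1.  -0.6 -0.4 -1.2 -2.3 -2.4]
carr [ 403.0828496  -345.40372612    1.78710453] [ 0.7 -0.4  0.8 -0.5 -0.6  0.1 -0.6  0.2 -0.   1.4  0.4  0.7 -0.3 -1.2
 -0.3 -0.5]
sleeve only [ 403.0683691  -345.52430283    1.80415289] [ 0.3  0.1  0.4 -0.7 -0.4 -0.1 -0.3  0.6]
cap [591.3757577  27.3878598 112.       ]
jar [624.00264541 -97.19424244 110.        ]
spool [599.00607449 154.53915275  55.        ]
bot [706.04239291  12.35295645 170.        ]
```

```bash
python3 - <<'E'
from h import *
Y=3.25
robot.move_ptp([591.5,27,190],[np.pi,0,Y])
robot.move_linear([591.5,27,71],speed=120)
robot.move_gripper(0.3); print('w',robot.current_gripper_width(),robot.current_contact_force())
E
python3 - <<'E'
from h import *
Y=3.25
robot.move_gripper(0.0) if robot.current_gripper_width()<.31 else 0
print('w',robot.current_gripper_width())
robot.move_linear([591.5,27,160],speed=120); print('w',robot.current_gripper_width(),robot.current_contact_force())
robot.move_linear([453,321,160],speed=250)
print(robot.move_linear([453,321,31],speed=80,f_stop=4),robot.current_tcp_pos(),robot.current_contact_force())
robot.move_gripper(0.75)
robot.move_linear([453,321,150],speed=150)
robot.move_ptp([545,22,200],[np.pi,0,Y]); robot.sleep(.2); snap('wrist','w3'); snap('side','s3'); snap('scene','sc3');print(robot.current_t(),robot.current_tcp_pos())
a=cv2.imread('pics/w3.png')[150:350,200:420]; b=cv2.imread('pics/s3.png')[330:470,120:280]
a=cv2.resize(a,None,fx=2.4,fy=2.4,interpolation=cv2.INTER_CUBIC); b=cv2.resize(b,(267,234));
c=np.zeros((480,800,3),np.uint8);c[:,:528]=a;c[:234,533:]=b; cv2.imwrite('pics/m3.png',c)
E
```

```text
w 0.43027252346064315 [-0.60518279 -0.29784725 -0.09121066]
w 0.43027252346064315
w 0.43240126857498973 [ 0.20873483  0.71655003 -0.43842946]
True [452.75762189 320.90603594  32.93674039] [ 0.20662468 -0.33637847  4.21032712]
12.1083 [544.91984032  22.77999545 199.93701694]
```

View pics/m3.png

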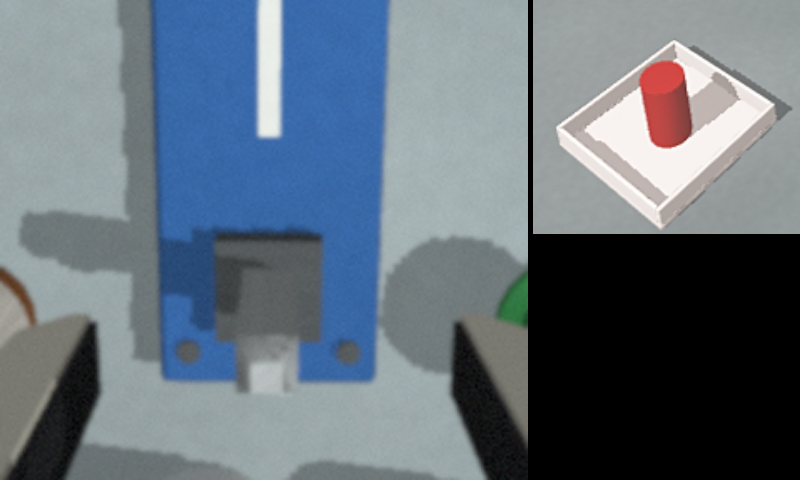

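The cap stands released in the tray. In w3 the bar tip is at crop (267,377), the shoulder corners are (215,238), (322,238), (215,341) and (322,340), and the rear base corners are (163,380) and (374,380).

```bash
python3 - <<'E'
from h import *
from scipy.optimize import least_squares
W=lambda u,v:np.array((200+u/2.4,150+v/2.4))
print(cam('w3')[0])
P=[];O=[]
for p,o in (((5,-5,108),(286,360)),((5,5,108),(248,360)),((-5,5,108),(246,392)),((-5,-5,108),(285,392)),
 ((21,-21,30),(322,238)),((21,21,30),(215,238)),((-21,21,30),(215,341)),((-21,-21,30),(322,340)),
 ((-45,45,18),(163,380)),((-45,-45,18),(374,380))): P.append(p);O.append(W(*o))
P=np.array(P,float);O=np.array(O)
def tf(s):return np.c_[R.from_euler('z',s[2]).apply(P)+[s[0],s[1],0]]
for sel in(slice(0,10),slice(0,4),slice(4,8),slice(8,10)):
    f=lambda s:(proj('w3',tf(s))-O)[sel].ravel()
    s=least_squares(f,[591,27,3.25]);print(s.x,s.fun.round(1))
# tip in scene/side
for k in('sc3','s3'):
    print(k,proj(k,[592,26.5,108]))
a=cv2.imread('pics/sc3.png');b=cv2.imread('pics/s3.png')
q=proj('sc3',[592,26.5,80])[0].astype(int);r=proj('s3',[592,26.5,80])[0].astype(int);print(q,r)
g=lambda im,q:cv2.resize(im[q[1]-25:q[1]+25,q[0]-25:q[0]+25],(400,400),interpolation=cv2.INTER_CUBIC)
cv2.imwrite('pics/m4.png',np.hstack([g(a,q),g(b,r)]))
E
```

```text
{'fovy': 64.8518146349774, 'cx': 314.3159809292047, 'cy': 242.29963374572716, 'eye': [472.6846416323648, 15.148351551932503, 366.54712849217225], 'orientation': [2.875524985796293, -4.307546969495313e-05, 1.6820945503784042]}
[591.95115716  26.04524362   3.25239604] [-1.4  0.   0.9  0.   1.9 -0.9 -1.  -0.9  0.2  0.4 -0.5  0.4  0.2 -0.4
 -0.5  0.  -0.8  0.9  0.8  1. ]
[592.3204879   26.0018816    3.22947159] [-1.3  0.6  1.   0.3  1.6 -0.6 -1.3 -0.4]
[591.80157659  26.16162675   3.25424043] [ 0.3  0.3 -0.4  0.3  0.4 -0.5 -0.3 -0.1]
[590.9601619   25.91514385   3.25290962] [-0.9  0.   0.9  0. ]
sc3 [[371.15670709 218.11100099]]
s3 [[264.76294998 245.80770454]]
[370 226] [265 257]
```

View pics/m4.png

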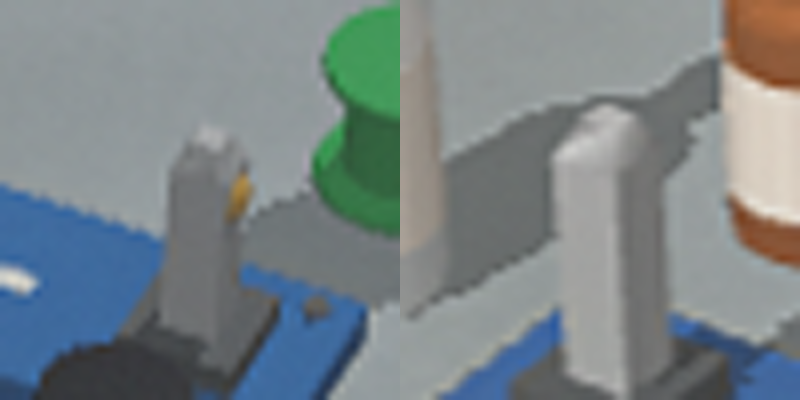

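The bar tip shows at scene pixel (371.3,217.6) and side pixel (265.6,246.4), both within 1 px of predictions for the bar at (592, 26.2). The ball is on the bottle side, as described. Next I grip the carriage.

```bash
python3 - <<'E'
from h import *
Yg=1.79; Yf=3.253
robot.move_linear([545,22,240])
robot.move_ptp([403.1,-345.4,140],[np.pi,0,Yg])
robot.move_linear([403.1,-345.4,41],speed=100); robot.sleep(.1)
robot.move_gripper(0.0); robot.sleep(.1)
z0=robot.current_tcp_pos(); print(z0,robot.current_gripper_width()*93,robot.current_eef_rot())
robot.move_linear([403.1,-345.4,181],speed=150); print(robot.current_gripper_width()*93,robot.current_contact_force())
robot.move_linear([500,-120,195],[np.pi,0,2.6],speed=220)
robot.move_linear([592,26.2,185],[np.pi,0,Yf],speed=200); robot.sleep(.2)
print(robot.current_tcp_pos(),robot.current_eef_rot(),robot.current_t())
robot.move_linear([592,26.2,160],speed=60); robot.sleep(.2)
print(robot.current_tcp_pos(),robot.current_contact_force())
snap('scene','sc5');snap('side','s5')
a=cv2.imread('pics/sc5.png');b=cv2.imread('pics/s5.png')
q=proj('sc5',[592,26.2,120])[0].astype(int);r=proj('s5',[592,26.2,120])[0].astype(int);print(q,r)
g=lambda im,q:cv2.resize(im[q[1]-40:q[1]+40,q[0]-40:q[0]+40],(400,400),interpolation=cv2.INTER_CUBIC)
cv2.imwrite('pics/m5.png',np.hstack([g(a,q),g(b,r)]))
E
```

```text
[ 403.07559953 -345.40260818   41.0068228 ] 34.224197851808334 [-3.14153542e+00 -1.73286644e-05  1.79000616e+00]
34.00097977230546 [-0.70017452 -0.16725656 -0.75995847]
[591.75058878  25.22934833 185.24928268] [-3.14138957e+00  1.52709369e-04 -3.03197331e+00] 19.6
[592.30766905  26.19994821 160.40476235] [ 0.11356022 -0.48522995 -0.77125384]
[371 214] [264 240]
```

View pics/m5.png

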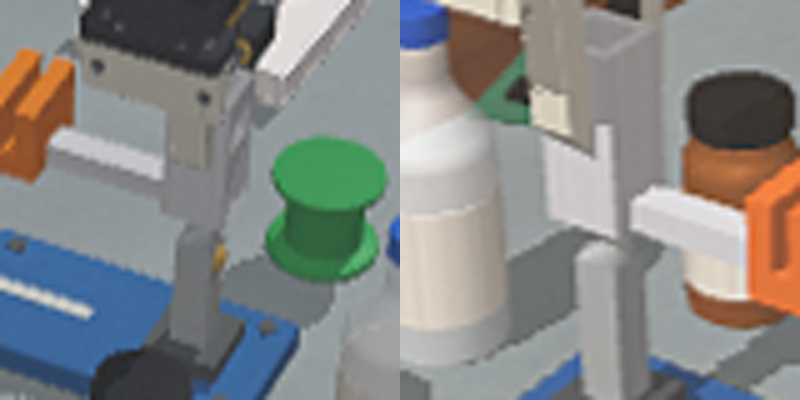

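The carriage is held upright with its arm over the stripe end. Its foot sits just above the bar tip and in line with it in both views. I'll lower it with force checks.

```bash
python3 - <<'E'
from h import *
def go(z,f,v):
    h=robot.move_linear([592,26.2,z],speed=v,f_stop=f); robot.sleep(.1)
    print(z,h,robot.current_tcp_pos().round(2),robot.current_contact_force().round(1),robot.current_ft_torque().round(2)); return h
if not go(141,6,30):
    go(128,10,20)
print(robot.current_t())
E
```

```text
141 False [592.18  26.18 141.23] [ 0.4  0.3 -1.1] [ 0.1  -0.18 -0.02]
128 False [592.08  26.18 128.14] [ 0.3  0.5 -0.8] [ 0.06 -0.27  0.02]
22.25
```

```bash
python3 - <<'E'
from h import *
for z in (115,100,88,78,73,70.5):
    h=robot.move_linear([592,26.2,z],speed=25,f_stop=22); robot.sleep(.1)
    print(z,h,robot.current_tcp_pos().round(2),robot.current_contact_force().round(1),robot.current_ft_torque().round(2))
    if h: break
print(robot.current_t(),robot.current_gripper_width()*93)
E
```

```text
115 False [592.59  26.09 114.85] [ 5.7 -0.2 -2.4] [ 0.07 -1.34  0.02]
100 False [592.05  26.2   99.27] [ 4.6  1.1 -1.3] [ 0.16 -1.39  0.03]
88 False [591.97  26.23  87.22] [ 5.4  0.3 -1.8] [ 0.17 -1.32 -0.03]
78 False [591.39  26.27  76.44] [ 6.8  0.  -5.5] [ 0.16 -1.33  0.  ]
73 False [591.36  26.31  72.19] [ 4.2  1.4 -3.5] [ 0.19 -1.   -0.03]
70.5 False [591.4   26.24  70.92] [0.3 0.1 5.2] [ 0.14 -0.13 -0.01]
26.05 33.78223397892104
```

The sideways spring force fell from about 5 N to zero and the upward force rose, as a click home should. I'll press once to confirm, release and look.

```bash
python3 - <<'E'
from h import *
print(robot.move_linear([591.6,26.2,67],speed=15,f_stop=12),robot.current_tcp_pos(),robot.current_contact_force())
robot.move_linear(list(robot.current_tcp_pos()+[0,0,.5])); robot.move_gripper(0.7)
robot.move_linear([591.6,26.2,190],speed=120); robot.move_linear([430,-100,260],speed=200); robot.sleep(.3)
print(robot.current_t(),robot.current_contact_force())
snap('scene','sc6');snap('side','s6')
a=cv2.imread('pics/sc6.png');b=cv2.imread('pics/s6.png')
q=proj('sc6',[592,26.2,60])[0].astype(int);r=proj('s6',[592,26.2,60])[0].astype(int)
g=lambda im,q:cv2.resize(im[q[1]-40:q[1]+40,q[0]-40:q[0]+40],(400,400),interpolation=cv2.INTER_CUBIC)
cv2.imwrite('pics/m6.png',np.vstack([np.hstack([g(a,q),g(b,r)]),cv2.resize(b[310:470,70:390],(800,200)) if 0 else np.hstack([cv2.resize(a[130:290,300:620],(400,200)),cv2.resize(b[310:470,70:390],(400,200))])]))
E
```

```text
True [591.44884922  26.223855    70.90451242] [-0.69218899  0.69069985  3.46178213]
29.8917 [0.07874492 0.12644507 1.35460367]
```

View pics/m6.png

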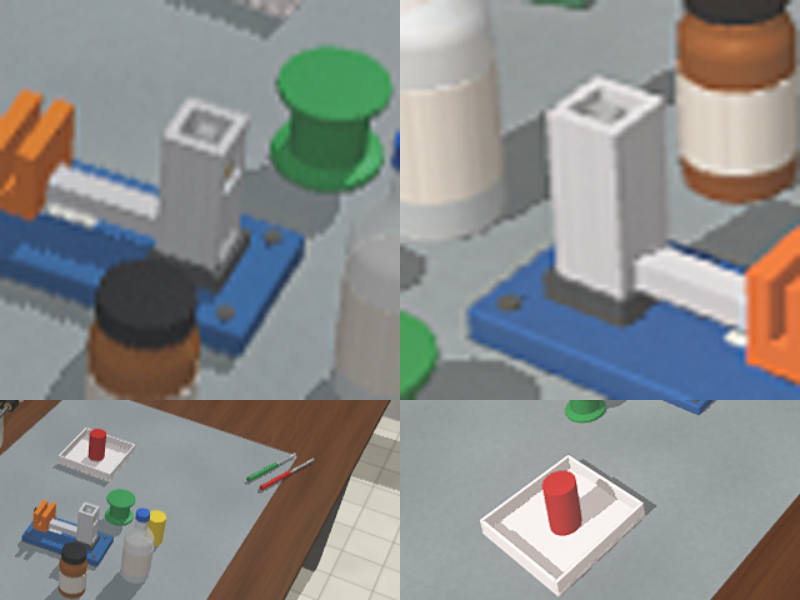

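```bash
python3 - <<'E'
from h import *
a=cv2.imread('pics/sc6.png')
q=proj('sc6',[592,26.2,80])[0].astype(int)
cv2.imwrite('pics/m7.png',cv2.resize(a[q[1]-15:q[1]+15,q[0]-15:q[0]+15],(600,600),interpolation=cv2.INTER_CUBIC))
print(proj('sc6',[592+14.5*np.cos(.111),26.2+14.5*np.sin(.111),86])-q+15)
E
```

```text
[[20.75559264 15.24202978]]
```

View pics/m7.png

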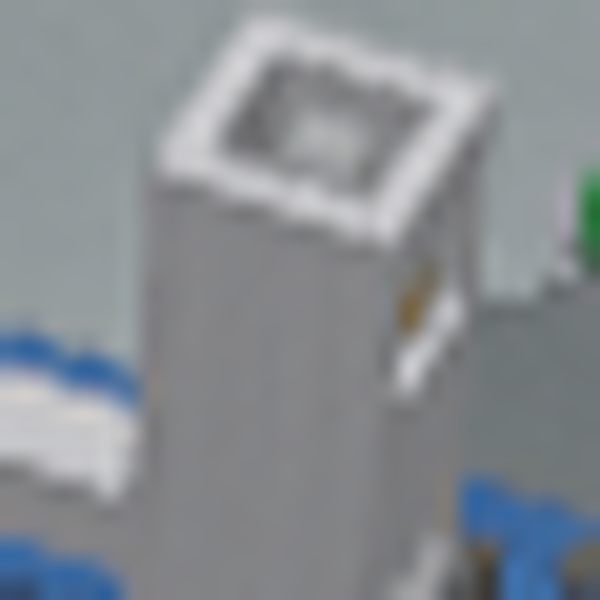

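The brass ball shows in the window at crop (415,295), where I predicted it at (415,305). The tip is seen inside the bore. I'm handing in.

```bash
python3 -c "
from bench import robot
robot.hand_in(); print(robot.current_t())"
```

```text
the job is handed in; nothing more can be done
the job is handed in; nothing more can be done
```

I lifted the red cap off the bar and left it standing in the tray. I then gripped the carriage by its flat faces and slid it down the bar with its arm over the long end, released it and backed off. I handed in at about 30 s of the 64 s allowed; no verdict is reported.

- **Carriage home:** the sideways spring load dropped from about 5 N to zero near the bottom. A further press stopped on the force limit with the tool at 70.9 mm, against 71 mm expected when home.
- **Ball and pose:** the last pictures show the carriage seated upright on the shoulder with the brass ball in the window. The view of the ball is small, and its travel could not be read directly.
- **Cap and bystanders:** the cap is standing in the tray. The bottle, jar and spool show no sign of having moved. The multimeter was outside the last pictures I looked at, but the arm stayed away from it.

No check failed. The one disagreement was between cameras, which placed the bar up to about 6 mm apart at first. I settled that with a closer wrist view once the cap was off.

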